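# Take the slack out of the hand mill's gears

## Robot

A 7-joint arm with a two-finger parallel gripper is mounted at the origin on a cart in front of the work surface, level with it; the furniture and walls round the work are solid. World frame = base frame: x ahead of the robot, y to its left, z up, the work surface at z = 0. Lengths are in m, angles in rad, forces in N, time in s.
With the tool pointing down it reaches from about 0.375 to 0.925 m from the base axis. Payload 3.1 kg.
Tool frame: the origin (TCP) lies between the finger pads; the fingertips stand 19 mm ahead of it and the grasp point (between the pads) is the TCP; z points along the fingers, y is the line along which they close (so a half turn about z gives the same grasp; the last joint's range is limited). The gripper opens to 85 mm and grips with 20 to 120 N. Pads are 22 mm wide; open, the fingers measure 114 mm over their backs; the gripper's body (76 mm by 85 mm) begins 54 mm behind the grasp point. The pads swing forward as they close: fully open they stand 13 mm farther back than shut.
Start: joints at [1.142, 0.383, 0.044, 1.598, -0.018, 1.161, -0.05], TCP at [0.211, -0.615, 0.25] pointing down, gripper open.
Joint ranges: [-2.61, 2.61], [-0.41, 2.15], [-1.48, 1.57], [0, 2.5], [-1.57, 4.71], [0.05, 1.97], [-2.85, 2.85]. Speed limits (rad/s): [2.79, 2.79, 3.14, 3.14, 3.14, 3.14, 3.14].

## Interface

Orientations are given as a unit quaternion [x, y, z, w].
In Python, from bench import move_ptp, movel, move_j, move_gripper, pause, inverse_kinematics, read_camera, camera_params, MotionError, sign_off, look_for, tip_of, read_time_s, read_qpos, read_joint_vel, read_effort, read_eef_pos, read_tcp_rot, read_ft_force, read_ft_torque, read_finger_gap, read_grasp_force gives the robot as it stands. Calls block until the motion is done:
- move_ptp(position, orientation): joint-space move of the TCP to a pose.
- movel(position, orientation=None, speed=0.15): straight line of the TCP; orientation=None keeps the orientation; speed is the mean speed in m/s.
- move_j(angles): joint-space move.
- move_gripper(opening, effort=None): finger opening in m; effort is the grip in N (None keeps the last); returns when the fingers have stopped.
- pause(seconds).
- inverse_kinematics(position, orientation): joint angles nearest the present ones, or None.
- read_camera(name): name is "side" or "top"; returns the picture (384x512x3 uint8, red, green, blue); there is no depth.
- camera_params(name): a dict with "K" (3x3 intrinsics, pixels), "camera_from_world" (4x4, takes a point from world to camera coordinates). Camera axes: x right, y down, z forward; pixel columns grow to the right and rows downward; lengths in m; the calibration is good to about 2 mm. A picture is of the moment at which its call begins. camera_params takes no time and is no camera call.
A pose or a line that the arm cannot do raises MotionError and nothing moves.
- sign_off(): hands the job in; it is judged then, once.
Trained networks look in the newest picture that a camera, given by its name, has taken for a name from the list of things; names that differ only in an ending like _2 or _b are one class to them, and where a whole thing is asked for, a point or a joint stands for the part that bears it (a point fixed in the world has none). Each returns a list of dicts, best first, with "confidence" (0 to 1); they miss things now and then, are a little off and sometimes report something else, mostly with a low value. They report only what shows in the picture. A call takes as long as a camera call.
- look_for(camera, name): "at" ([column, row] in pixels, amid what is visible of it).
- tip_of(camera, name): "at" ([column, row] in pixels: a listed point, or the origin of a listed thing).
Readings, each from a call of its own:
- read_time_s(): time.
- read_qpos(): joint angles.
- read_joint_vel(): joint speeds.
- read_effort(): joint torques, N m.
- read_eef_pos(): TCP position.
- read_tcp_rot(): TCP orientation.
- read_ft_force(): force on the tool from outside, world axes, zero at the start.
- read_ft_torque(): the same for the moment, N m.
- read_finger_gap(): finger opening in m.
- read_grasp_force(): force on a finger pad.
Only numpy, scipy, OpenCV 4.12 (cv2) and the standard library are available. Lean on these libraries where they do the work, as an engineer would, in place of code of your own. Each camera call takes 0.05 s, during which the arm holds its last target. There are 200 camera calls.

## Task

The crank of the hand mill has too much slack in its gears. Rock the crank gently both ways to feel how far it swings freely before the gears take up, then turn the winged adjusting knob until only about 5 mm of free swing is left at the crank's knob, and let go. Never push the crank so hard that the big gear wheel turns, never screw the gears hard into each other, and leave the other things on the worktop where they are.

Things in the scene. Friction and masses are not known exactly. Their poses are not given: they have to be found in the camera images.
- mill: Grey hand mill, fixed on the worktop: box 148 (x) by 240 mm (y), flat deck 105 mm high. Origin on the worktop under the box's middle, x away from its drawer front, y left, z up. On the deck along y (at x = -15 mm), from right to left: toothed steel wheel of 104 mm diameter, small pinion with the crank on it, winged adjusting knob. Black filler cap, 23 mm high, behind the wheel.
- crank (a joint): rad, counter-clockwise from above positive; vertical axis (the pinion's); at 0 the arm points to the mill's -y, over the wheel. In the free play of the teeth it moves with under 1 N at its knob and stays where left; at either end the teeth meet the stiff wheel (it springs 0.1 mm per N at the knob, gives way at about 9 N). Play at first: 13 to 34 mm at the knob in all, on both sides of its start.
- crank_knob (a point): middle of the upright black crank knob, a round grip 25 mm in diameter and 42 mm high that spins freely on the arm's end, 85 mm from the crank's axis; 174 mm above the worktop, 24 mm above the knob's foot, 18 mm below its top. The arm under the knob is 13 mm wide; its underside is 36 mm above the deck.
- cam (a joint): winged adjusting knob: rad, clockwise from above positive, zero arbitrary, vertical axis. Clockwise draws the pinion closer to the wheel: each radian takes away about 0.2 rad of the crank's free play, 17 mm at the crank's knob (10 degrees: 3 mm). Friction about 0.25 N m; it stays where it is left.
- cam_knob (a point): point in the adjusting knob's wing, on its axis, 137 mm above the worktop, at x = -15, y = +86 mm in the mill's frame. The wing is an upright bar 44 mm long, 12 mm thick, its top 153 mm above the worktop, on a disc of 37 mm diameter whose top is 116 mm above it; it lies along this point's x axis, which is the mill's x axis at a joint value of 0.
- pinion_axis (a point): a point on the pinion's and crank's vertical axis (x = -15, y = +11 mm in the mill's frame), on the bearing plate that the adjusting knob draws towards the wheel, by only about a tenth of a millimetre per radian: far too little to be seen or measured, it must be felt in the crank
- wheel_axis (a point): a point on the axis of the big gear wheel, 66 mm from the pinion's axis; how worn its bearing is differs each time and cannot be seen
- wheel_rim (a point): a point on the teeth of the big gear wheel, 49.5 mm from its axis; it shows whether the wheel has turned
- espresso_cup: white striped espresso cup with a handle, 49 mm high, to the right of the mill; a bystander
- coffee_scoop: steel coffee scoop, 136 mm long, to the left of the mill; a bystander
- spice_0: spice jar with a white lid, 44 mm diameter, 101 mm high, to the left of the mill, farther back; a bystander

How it is judged:
On the way, in this order (a step that is already met when the one before it is completed fails the run):
1. the crank is rocked (its knob moved by 4 mm or more) while the gears still have too much play (distance of crank_knob from where it was at the start of the episode above 0.004 m and horizontal distance between pinion_axis and wheel_axis above 0.0660385 m), for 0.05 s.
2. the gears are set so that 3 to 7 mm of free play is left at the crank's knob (horizontal distance between pinion_axis and wheel_axis between 0.0660137 and 0.0660375 m), for 0.3 s.
At the end, for the whole second after the job is handed in: the gears are left set so that the crank has 3 to 7 mm of free play at its knob in all (2 to 4.7 degrees), and the big wheel stands where it stood within 1.5 mm at its teeth (all of step 2 and distance of wheel_rim from where it was at the start of the episode below 0.0015 m); the robot touches nothing.
It fails at once if the big gear wheel turned: its teeth moved more than 1.5 mm (distance of wheel_rim from where it was at the start of the episode above 0.0015 m).
It fails at once if the gears screwed hard into each other: less than 1 mm of free play left at the crank's knob (horizontal distance between pinion_axis and wheel_axis below 0.066004 m).
It fails at once if a bystander moved more than 20 mm (distance of any of espresso_cup, coffee_scoop, spice_0 from where it was at the start of the episode above 0.02 m).
It also fails if it takes over 67 s, if anything falls off the work surface, if the arm or the gripper's body presses on something with over 40 N, if the wrist force passes 120 N, or if a joint passes its speed limit or range.

## Working session

There is one attempt and no reset: what is moved stays moved. The work goes in short steps, each a Python script; the robot and the scene stay as the last script left them, time stands still between calls to the robot, and variables do not carry over. Pictures are saved under pics/ and viewed, at most 10 in all, crops included, and the job is handed in when it is done.

```bash
mkdir -p pics; ls
cat > h.py <<'E'
import numpy as np, cv2
from bench import *
def ray(cam,px):
    p=camera_params(cam);K=np.array(p["K"]);T=np.array(p["camera_from_world"])
    R,t=T[:3,:3],T[:3,3]
    return -R.T@t, R.T@np.linalg.solve(K,[px[0],px[1],1.])
def atz(cam,px,z):
    o,d=ray(cam,px); return o+d*(z-o[2])/d[2]
def tri(a,b):
    A=np.zeros((3,3));v=np.zeros(3)
    for o,d in (a,b):
        d=d/np.linalg.norm(d);P=np.eye(3)-np.outer(d,d);A+=P;v+=P@o
    return np.linalg.solve(A,v)
E
python3 - <<'E'
from h import *
ims=[]
for c in("side","top"):
    im=read_camera(c);cv2.imwrite(f"pics/{c}0.png",cv2.cvtColor(im,cv2.COLOR_RGB2BGR))
    o,_=ray(c,(0,0));print(c,o.round(3))
    for n,z in(("crank_knob",.174),("cam_knob",.137),("pinion_axis",None),("wheel_axis",None),("wheel_rim",None),("mill",0),("espresso_cup",0),("coffee_scoop",0),("spice_0",0)):
        for r in tip_of(c,n)[:2]:
            print(c,n,np.round(r["at"],1),round(r["confidence"],2),atz(c,r["at"],z if z is not None else .12).round(4))
E
```

```text
pics
side [-0.056  0.845  0.743]
side crank_knob [250.5 194.7] 0.75 [0.4387 0.142  0.174 ]
side crank_knob [282.2 155.9] 0.55 [ 0.4769 -0.0679  0.174 ]
side cam_knob [253.9 196.7] 0.75 [0.4585 0.099  0.137 ]
side pinion_axis [263.5 190. ] 0.53 [0.4698 0.0373 0.12  ]
side wheel_rim [293.9 185.4] 0.57 [ 0.4137 -0.0279  0.12  ]
side wheel_rim [264.7 217. ] 0.34 [0.4009 0.1369 0.12  ]
side mill [266.6 218.3] 0.59 [0.4809 0.0028 0.    ]
side espresso_cup [264.2 220.6] 0.65 [0.4806 0.0159 0.    ]
side espresso_cup [280.8 157.6] 0.24 [ 0.6373 -0.3331  0.    ]
side coffee_scoop [236.4 270.5] 0.92 [0.4259 0.2248 0.    ]
top [0.357 0.077 1.126]
top crank_knob [325.5 198.2] 0.63 [ 0.4644 -0.0571  0.174 ]
top cam_knob [246.1 203.1] 0.82 [0.4587 0.0967 0.137 ]
top pinion_axis [281.1 199.5] 0.63 [0.4678 0.0258 0.12  ]
top mill [282.4 198.4] 0.87 [0.4836 0.0167 0.    ]
top espresso_cup [327.5 200. ] 0.75 [ 0.4799 -0.0861  0.    ]
top espresso_cup [371.9 206.7] 0.61 [ 0.4646 -0.1869  0.    ]
top coffee_scoop [190.7 225. ] 0.75 [0.4231 0.2247 0.    ]
top spice_0 [191.7 181.2] 0.79 [0.5233 0.224  0.    ]
```

```bash
python3 -c "
import cv2
cv2.imwrite('pics/a.png',cv2.vconcat([cv2.imread('pics/side0.png')]));"
```

```text
(no output)
```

View pics/top0.png

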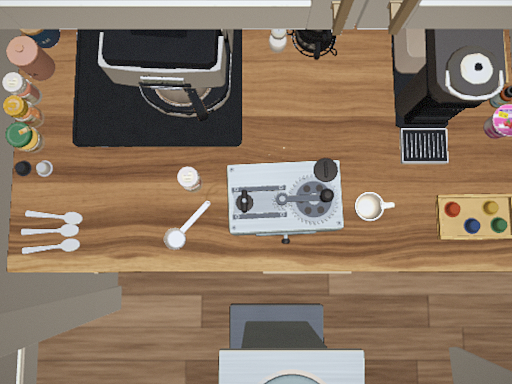

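View pics/side0.png

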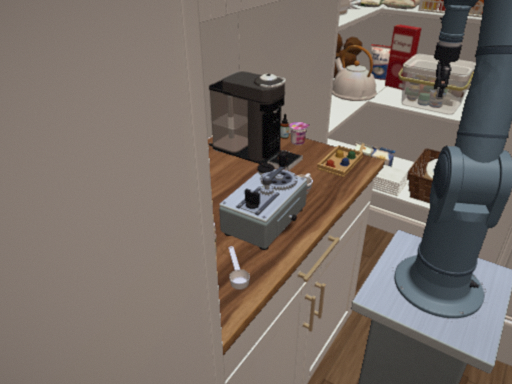

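Run:
```python
from h import *
im=cv2.imread("pics/top0.png")
c=cv2.resize(im[150:245,220:350],None,fx=6,fy=6,interpolation=cv2.INTER_CUBIC)
cv2.imwrite("pics/crop.png",c)
```

```text
(no output)
```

View pics/crop.png

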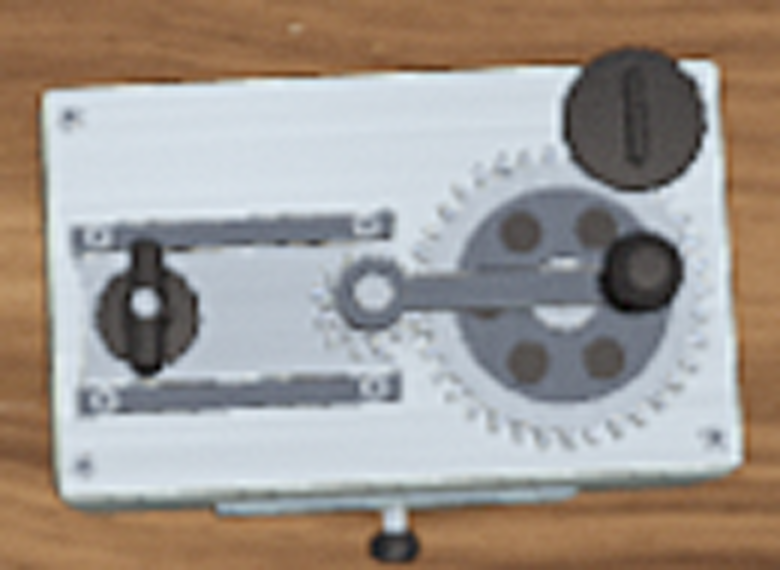

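Run:
```python
from h import *
from scipy.optimize import least_squares
px=lambda u,v:((u+.5)/6-.5+220,(v+.5)/6-.5+150)
P=[((45,92),.105,(.074,.12)),((717,62),.105,(.074,-.12)),((741,465),.105,(-.074,-.12)),((62,495),.105,(-.074,.12)),((146,304),.153,(-.015,.086)),((375,292),.15,(-.015,.011))]
W=[atz("top",px(*p),z)[:2] for p,z,_ in P]
def R(a):return np.array([[np.cos(a),-np.sin(a)],[np.sin(a),np.cos(a)]])
f=lambda q:np.concatenate([q[:2]+R(q[2])@np.array(m)-w for w,(_,_,m) in zip(W,P)])
s=least_squares(f,[.48,.016,.04]);print(s.x,(f(s.x)*1e3).round(1))
q=s.x
k=atz("top",px(650,268),.192);pin=q[:2]+R(q[2])@[-.015,.011];cam=q[:2]+R(q[2])@[-.015,.086]
print("knob",k,"pin",pin,"cam",cam,np.linalg.norm(k[:2]-pin))
print("crank dir angle rel mill",np.arctan2(*(k[:2]-pin)[::-1])-q[2]+np.pi/2)
a=atz("top",px(146,243),.15);b=atz("top",px(148,375),.15);print("wing ends",a,b,np.arctan2(*(a-b)[:2][::-1])-q[2])
for yaw in np.arange(-90,91,30):
    t=np.radians(yaw)/2; Q=[np.cos(t),np.sin(t),0,0]
    for n,p in(("knob",[*k[:2],.19]),("cam",[*cam,.145])):
        j=inverse_kinematics(p,Q); print(yaw,n,None if j is None else np.round(j,2))
print(read_tcp_rot(),read_ft_force(),read_finger_gap(),read_time_s())
```

```text
[0.47886496 0.01655024 0.04150874] [ 5.8  2.4  5.2 -3.7 -2.6 -4.5 -2.4  3.  -2.4  1.2 -3.6  1.6]
knob [ 0.46986309 -0.05928458  0.192     ] pin [0.46342142 0.02691831] cam [0.46030916 0.10185371] 0.0864432465143703
crank dir angle rel mill 0.033079521764984854
wing ends [0.48330522 0.10078282 0.15      ] [0.43962347 0.10000912 0.15      ] -0.023798375491593294
-90 knob [-1.16  0.41  1.42  2.11 -0.48  1.02 -2.63]
-90 cam [ 0.76  0.46 -1.23  2.07  0.53  0.98  2.4 ]
-60 knob [ 0.39  0.14 -0.38  2.05  0.06  0.96 -2.63]
-60 cam [-1.32  0.36  1.17  2.15 -0.43  0.9  -2.51]
-30 knob [ 0.44  0.15 -0.42  2.05  0.07  0.96 -2.12]
-30 cam [ 0.36  0.26 -0.73  2.08  0.22  0.88 -2.59]
0 knob [ 0.48  0.15 -0.47  2.05  0.08  0.96 -1.6 ]
0 cam [ 0.4   0.27 -0.77  2.08  0.24  0.88 -2.08]
30 knob [ 0.51  0.15 -0.5   2.05  0.09  0.96 -1.09]
30 cam [ 0.46  0.28 -0.84  2.08  0.27  0.89 -1.58]
60 knob [ 0.54  0.16 -0.54  2.05  0.1   0.96 -0.57]
60 cam [ 0.55  0.32 -0.95  2.07  0.33  0.91 -1.11]
90 knob [ 0.58  0.16 -0.57  2.05  0.11  0.96 -0.05]
90 cam [ 0.57  0.33 -0.97  2.07  0.34  0.91 -0.59]
[9.86353732e-01 1.64639955e-01 1.06314614e-06 3.38631830e-06] [0.42014605 0.82709469 0.48253676] 0.08556853456388111 1.0
```

```bash
cat >> h.py <<'E'
PIN=np.array([.466,.0256]);KN=np.array([.4698,-.0593]);CAM=np.array([.4615,.1004]);ZK=.178;RK=.085
def Q(yaw): return [np.cos(yaw/2),np.sin(yaw/2),0,0]
YK=np.pi/2+.045
def kpos(s,z=ZK):  # s: arc length at knob, ccw positive, 0 = arm along KN
    a=np.arctan2(*(KN-PIN)[::-1])+s/RK
    return [*(PIN+RK*np.array([np.cos(a),np.sin(a)])),z]
def tang(s):
    a=np.arctan2(*(KN-PIN)[::-1])+s/RK
    return np.array([-np.sin(a),np.cos(a)])
def sact():
    p=np.array(read_eef_pos()[:2])-PIN
    return RK*(np.arctan2(p[1],p[0])-np.arctan2(*(KN-PIN)[::-1]))
E
python3 - <<'E'
from h import *
def T(m): print(m,round(read_time_s(),2),np.round(read_eef_pos(),4),np.round(read_ft_force(),2))
move_ptp(kpos(0,.26),Q(YK));T("above")
f=np.array([read_ft_force() for _ in range(10)]);print(f.std(0));T("reads")
move_gripper(.05);T("grip")
movel(kpos(0),speed=.1);T("down")
for i in range(3): movel(kpos(0.0005*(i%2)),speed=.02);T("step")
im=read_camera("top");cv2.imwrite("pics/k.png",cv2.cvtColor(cv2.resize(im[140:260,220:360],None,fx=5,fy=5),cv2.COLOR_RGB2BGR))
E
```

```text
above 3.19 [ 0.4699 -0.061   0.2599] [ 0.47 -0.79  0.74]
[1.11022302e-16 1.11022302e-16 0.00000000e+00]
reads 3.19 [ 0.4699 -0.061   0.2599] [ 0.47 -0.79  0.74]
grip 3.63 [ 0.4698 -0.0594  0.26  ] [-0.22  0.08 -0.04]
down 4.6 [ 0.4704 -0.0593  0.1786] [-0.11  0.53  0.09]
step 4.85 [ 0.4703 -0.0594  0.1786] [-0.79  0.67 -0.03]
step 5.1 [ 0.4704 -0.0593  0.1781] [ 0.2   0.21 -0.18]
step 5.35 [ 0.4697 -0.0593  0.178 ] [-0.27  1.17 -0.31]
```

View pics/k.png

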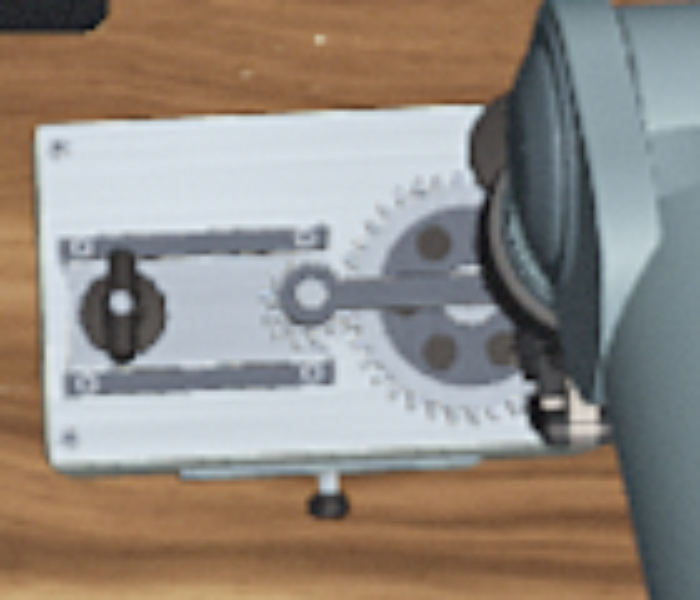

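```bash
cat >> h.py <<'E'
def ft(s,n=5):
    v=[]
    for _ in range(n):
        v.append(np.array(read_ft_force()[:2])@tang(s)); pause(.01)
    return float(np.mean(v))
def feel(s,d,step=.0006,thr=2.8,maxs=.036,fast=None):
    """creep in direction d until the teeth push back; returns log of (s, force against)"""
    if fast is not None: movel(kpos(fast),speed=.03); s=fast
    b=[];L=[]
    while abs(s)<maxs:
        f=-d*ft(s); L.append((round(s*1e3,2),round(f,2),round(sact()*1e3,2)))
        if f>thr:
            f2=-d*ft(s,8)
            if f2>thr*.8: return s,f2,L
        s+=d*(step if f<1.5 else .0002)
        movel(kpos(s),speed=.02)
    return s,None,L
E
python3 - <<'E'
from h import *
move_gripper(.02,20); pause(.1)
print("gripped",read_finger_gap(),read_grasp_force(),ft(0,10),read_time_s())
s,f,L=feel(0,1);print(s,f,L[::6],L[-5:],read_time_s())
E
```

```text
gripped 0.025765469513519403 19.638273641467094 0.25217957374391936 5.9167
0.013399999999999999 2.3099360812652883 [(0.0, 0.14, np.float64(0.26)), (3.6, -0.0, np.float64(3.77)), (7.2, -0.01, np.float64(7.34)), (10.8, 0.12, np.float64(10.92))] [(11.4, 0.41, np.float64(11.51)), (12.0, 0.65, np.float64(11.92)), (12.6, 1.34, np.float64(12.13)), (13.2, 2.81, np.float64(12.33)), (13.4, 2.83, np.float64(12.35))] 12.8
```

Run:
```python
from h import *
s,f,L=feel(0,-1,step=.0009,fast=0.);print(s,f,L[::6],L[-5:],read_time_s())
```

```text
-0.0092 2.6881900110445978 [(0.0, -0.52, np.float64(-0.67)), (-5.4, 0.22, np.float64(-5.75))] [(-6.3, 0.02, np.float64(-6.61)), (-7.2, -0.36, np.float64(-7.53)), (-8.1, 0.07, np.float64(-8.25)), (-9.0, 1.86, np.float64(-8.66)), (-9.2, 2.91, np.float64(-8.77))] 16.7167
```

```bash
cat >> h.py <<'E'
def grab_cam(yaw):
    move_ptp([*CAM,.20],Q(yaw)); movel([*CAM,.140],speed=.1); move_gripper(.005,80); pause(.1)
    print("cam gap",round(read_finger_gap(),4),"q7",round(read_qpos()[6],3),"F",np.round(read_ft_force(),1),"T",np.round(read_ft_torque(),2))
def turn(dcw):
    q=list(read_qpos());n=max(1,int(np.ceil(abs(dcw)/.25)));q0=q[6]
    for i in range(n):
        q[6]=q0-dcw*(i+1)/n; move_j(q)
        print("q7",round(read_qpos()[6],3),"T",np.round(read_ft_torque(),2),"F",np.round(read_ft_force(),1))
def let_go(up,op=.045):
    move_gripper(op); p=read_eef_pos(); movel([p[0],p[1],up],speed=.15)
E
python3 - <<'E'
from h import *
movel(kpos(.0018),speed=.03); let_go(.24)
grab_cam(np.pi+.018); print(read_time_s(),np.round(read_eef_pos(),4))
im=read_camera("top");cv2.imwrite("pics/c.png",cv2.cvtColor(cv2.resize(im[140:260,200:360],None,fx=5,fy=5),cv2.COLOR_RGB2BGR))
E
```

```text
cam gap 0.0105 q7 1.071 F [-1.4  2.1  5.7] T [ 0.27  0.31 -0.12]
20.4167 [0.4622 0.1012 0.1409]
```

View pics/c.png

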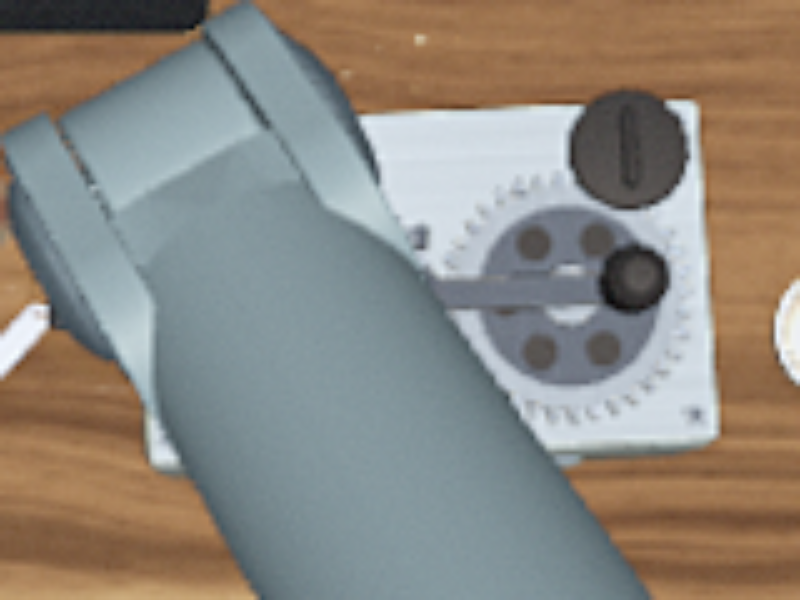

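The wing is gripped (gap ≈ wing thickness), and the crank knob at (635,278) stands near its middle position.

Run:
```python
from h import *
turn(.75); pause(.1); print(read_qpos()[6])
let_go(.24); print(read_time_s())
move_ptp(kpos(.0018,.24),Q(YK)); movel(kpos(.0018),speed=.12); move_gripper(.02,20); pause(.1)
print("gripped",read_finger_gap(),ft(.0018,10),read_time_s())
s,f,L=feel(.0018,1);print(s,f,L,read_time_s())
s,f,L=feel(.0018,-1,fast=.0018);print(s,f,L,read_time_s())
```

```text
q7 0.823 T [ 0.41  0.   -0.26] F [-0.6  2.9  0.5]
q7 0.575 T [ 0.76 -0.09 -0.2 ] F [ 0.6  3.6 -1. ]
q7 0.324 T [ 0.9  -0.25 -0.19] F [ 1.6  5.7 -0.8]
0.32423867674764617
22.85
gripped 0.02568182821033865 0.1806937522969309 24.6833
0.005999999999999999 2.401923837513226 [(1.8, -0.53, np.float64(2.89)), (2.4, 0.23, np.float64(3.39)), (3.0, 0.08, np.float64(4.02)), (3.6, -0.08, np.float64(4.6)), (4.2, -0.14, np.float64(5.16)), (4.8, 0.92, np.float64(5.52)), (5.4, 1.27, np.float64(5.73)), (6.0, 2.87, np.float64(5.92))] 26.8333
-0.004199999999999999 2.8865743352361157 [(1.8, -0.34, np.float64(2.57)), (1.2, -0.24, np.float64(2.22)), (0.6, 0.02, np.float64(1.66)), (0.0, 0.05, np.float64(1.07)), (-0.6, 0.05, np.float64(0.49)), (-1.2, -0.11, np.float64(-0.1)), (-1.8, 0.23, np.float64(-0.72)), (-2.4, 0.08, np.float64(-1.33)), (-3.0, 0.4, np.float64(-1.81)), (-3.6, 1.17, np.float64(-2.09)), (-4.2, 2.94, np.float64(-2.37))] 30.15
```

Run:
```python
from h import *
movel(kpos(.001),speed=.03); let_go(.24)
grab_cam(np.pi+.018-.75)
q=list(read_qpos()); q[6]=.324-.16; move_j(q); pause(.1); print(read_qpos()[6],np.round(read_ft_torque(),2))
let_go(.24); print(read_time_s())
move_ptp(kpos(.001,.24),Q(YK)); movel(kpos(.001),speed=.12); move_gripper(.02,20); pause(.1)
print("gripped",read_finger_gap(),ft(.001,10),read_time_s())
s,f,L=feel(.001,1);print(s,f,L,read_time_s())
s,f,L=feel(.001,-1,fast=.001);print(s,f,L,read_time_s())
```

```text
cam gap 0.0104 q7 0.315 F [ 3.5  2.9 -0. ] T [ 0.62 -0.66 -0.2 ]
0.1661154551619478 [ 0.32 -0.41 -0.15]
34.925
gripped 0.025469847321714124 0.062455222910767196 36.7583
0.004999999999999998 2.805280853869732 [(1.0, 0.37, np.float64(1.98)), (1.6, -0.03, np.float64(2.65)), (2.2, 0.65, np.float64(3.27)), (2.8, -0.2, np.float64(3.83)), (3.4, 1.03, np.float64(4.24)), (4.0, 1.3, np.float64(4.47)), (4.6, 2.47, np.float64(4.68)), (4.8, 2.7, np.float64(4.68)), (5.0, 3.12, np.float64(4.74))] 39.2
-0.0029999999999999996 2.8347816288910392 [(1.0, -0.05, np.float64(1.83)), (0.4, 0.19, np.float64(1.47)), (-0.2, -0.19, np.float64(0.93)), (-0.8, 0.38, np.float64(0.35)), (-1.4, 0.09, np.float64(-0.26)), (-2.0, 0.18, np.float64(-0.67)), (-2.6, 1.89, np.float64(-0.98)), (-2.8, 2.1, np.float64(-1.07)), (-3.0, 3.02, np.float64(-1.19))] 41.925
```

Run:
```python
from h import *
movel(kpos(.001),speed=.03); let_go(.28); pause(.3)
print(read_time_s(),read_ft_force(),sign_off())
```

```text
the job is handed in; nothing more can be done
43.6667 [ 0.00554551 -0.29452663 -0.23885541] None
```

I turned the adjusting knob about 0.91 rad clockwise, which cut the crank's free swing from about 20.6 mm to about 5.4 mm at its knob; I then let go and handed the job in at 43.7 s (no verdict came back), never pushing the crank with more than about 3 N.

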